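# Change over sample vials by their flip caps

## Robot

A 7-joint arm with a two-finger parallel gripper is mounted at the origin on the work surface. World frame = base frame: x ahead of the robot, y to its left, z up, the work surface at z = 0. Lengths are in m, angles in rad, forces in N, time in s.
With the tool pointing down it reaches from about 0.35 to 0.9 m from the base axis. Payload 8.1 kg.
Tool frame: the origin (TCP) lies between the finger pads; the fingertips stand 19 mm ahead of it and the grasp point (between the pads) is the TCP; y points along the fingers, x is the direction in which the jaws open and shut, and the axes are right-handed (so a half turn about y gives the same grasp; the last joint's range is limited). The gripper opens to 92 mm and grips with 3 to 60 N. Pads are 19 mm wide; open, the fingers measure 130 mm over their backs; the gripper's body (75 mm by 190 mm) begins 47 mm behind the grasp point.
Start: joints at [-1.348, 0.434, 0.025, 1.573, -0.012, 1.134, -0.075], TCP at [0.2, 0.592, 0.246] pointing down, gripper open.
Joint ranges: [-2.62, 2.62], [-0.44, 2.09], [-1.27, 1.32], [0.08, 2.57], [-1.32, 4.46], [0.12, 2], [-2.74, 2.74]. Speed limits (rad/s): [2.22, 2.22, 3.01, 3.01, 3.14, 3.14, 3.14].

## Interface

Orientations are given as a rotation vector (axis times angle).
In Python, from cell import arm gives the robot as it stands.
- The arm moves only by the tool move_arm, never from a script. Its argument "series" is a list of rows, each an object of numbers: "x", "y", "z": the shift along the tool's x, y, z in cm; "rx", "ry", "rz": the turn, a rotation vector about the tool's x, y, z in rad. In form: [{"x": .., "y": .., "z": .., "rx": .., "ry": .., "rz": ..}, ...]. A call has 1 to 12 rows; each row shifts and turns the pose as measured when the row begins, along the tool's axes as they then stand; what a row does not reach is not made up. A row lasts 1/8 s, in which the tool goes at most 62.5 mm and 10.7 degrees, less where a joint would pass 70% of its speed; a pose out of reach is approached as far as the arm can. A call is refused whole if a number of a shift passes 6.25 or a number of a turn 0.188, either way. A call with a gripper value outside its range is refused whole. "jaw" is the finger opening in cm, from 0 to 9.18, set as the call begins (left out, the last holds). The fingers move at their own pace and stop on an object; "newtons" is the grip in N (left out, the last holds). Time passes only in rows, so rows that do not move let the fingers close. It gives the time, the measured TCP pose, the force and the opening at its end, in the units of the state.
- arm.observe(): the state, without advancing time (a new reading comes with each control period).
- arm.get_image(name): name is "scene" or "top" or "wrist"; returns the picture (480x640x3 uint8, blue, green, red); there is no depth.
- arm.camera_params(name): a dict with "K" (3x3 intrinsics, pixels), "R" (3x3) and "t" (3): a world point X has camera coordinates R X + t; the wrist camera has in their place "tool_from_camera" (4x4, takes a point from camera to tool coordinates, whose origin is the TCP and whose axes are the tool frame's). Camera axes: x right, y down, z forward; pixel columns grow to the right and rows downward; lengths in m; the calibration is good to about 2 mm. A picture is of the moment at which its call begins: read the wrist's pose just before it. camera_params takes no time and is no camera call.
- arm.sign_off(): hands the job in, once; it reports no verdict.
The state is a dict: "clock": time; "joints": joint angles; "dq": joint speeds; "joint_efforts": joint torques, N m; "position": TCP position; "ee_rot": TCP orientation; "force": force on the tool from outside, world axes, zero at the start; "ft_torque": the same for the moment, N m; "width": opening from 0.0 (shut) to 1.0 (fully open).
Only numpy, scipy, OpenCV 4.12 (cv2) and the standard library are available. Lean on these libraries where they do the work, as an engineer would, in place of code of your own. Each camera call takes 0.05 s, during which the arm holds its last target.

## Task

The tallest of the three vials in the rack holds a finished sample and stands open: fold its flip cap over and press it shut until it snaps fully home, pressing gently so that the vial is forced no more than about 12 mm down into its sprung socket. Only then flick open the shut cap of the shortest vial, so that it stands wide open for the next sample. Keep the middle-sized vial shut and leave the spool, screwdriver and fitting where they are.

Things in the scene. Friction and masses are not known exactly. Their poses are not given: they have to be found in the camera images.
- rack: Fixed aluminium rack, 100 x 290 mm, deck top at z = 0.046; three vials stand in a row along its own y axis, 85 mm apart, in any order. Origin: centre of its underside on the table.
- socket_tall: Fixed steel socket holding the tallest, slimmest vial (clear, outer radius 13 mm, rim at z = 0.120; cannot be lifted out or turned). Origin: on the vial's axis, on the table (z = 0). Its -x axis points, level, from the vial's axis to the thumb tab of the shut cap; the hinge is on the +x side.
- tab_tall (a point): Point on the thumb tab of the tallest, slimmest vial's white flip cap, mid width and mid thickness, 44 mm from the hinge; moves with the cap. The cap is a disc of radius 16 mm, 5 mm thick, lying on the rim when shut; the flat tab, 12 mm wide, 5 mm thick, runs out 22 mm from the disc's edge, ending 53 mm from the hinge.
- hinge_tall (a point): Middle of the hinge line of the tallest, slimmest vial's cap, at rim height, 15 mm from the vial's axis on the socket's +x side; the line is level, along the socket's y axis. Moves only with the vial.
- cap_tall (a joint): Cap angle, rad: 0 shut and latched, 1.75 at the open stop (10 degrees past upright). A spring (under 1 N at the tab) opens the cap unless latched: let go above about 0.1 it flies to the stop, below 0.05 it snaps to 0. Popping the latch takes 3 to 6 N up at the tab. Snapping it in takes about 7 N pressed down on the tab 40 mm from the hinge, 5 N at the tab's end, far more over the disc.
- vial_tall (a joint): How far that vial is pressed down into its sprung socket, m: 0 at rest, 0.8 N per mm after the first 1.5 N (7 mm at 7 N, 12 mm at 11 N); it comes back up by itself. Cap, hinge and rim go down with it, so pressing must go on past the resting height until the latch snaps.
- socket_mid: Fixed steel socket holding the middle-sized vial (clear, outer radius 15 mm, rim at z = 0.100; cannot be lifted out or turned). Origin: on the vial's axis, on the table (z = 0). Its -x axis points, level, from the vial's axis to the thumb tab of the shut cap; the hinge is on the +x side.
- tab_mid (a point): Point on the thumb tab of the middle-sized vial's white flip cap, mid width and mid thickness, 48 mm from the hinge; moves with the cap. The cap is a disc of radius 18 mm, 5 mm thick, lying on the rim when shut; the flat tab, 12 mm wide, 5 mm thick, runs out 22 mm from the disc's edge, ending 57 mm from the hinge.
- hinge_mid (a point): Middle of the hinge line of the middle-sized vial's cap, at rim height, 17 mm from the vial's axis on the socket's +x side; the line is level, along the socket's y axis. Moves only with the vial.
- cap_mid (a joint): Cap angle, rad: 0 shut and latched, 1.75 at the open stop (10 degrees past upright). A spring (under 1 N at the tab) opens the cap unless latched: let go above about 0.1 it flies to the stop, below 0.05 it snaps to 0. Popping the latch takes 3 to 6 N up at the tab. Snapping it in takes about 7 N pressed down on the tab 40 mm from the hinge, 5 N at the tab's end, far more over the disc.
- vial_mid (a joint): How far that vial is pressed down into its sprung socket, m: 0 at rest, 0.8 N per mm after the first 1.5 N (7 mm at 7 N, 12 mm at 11 N); it comes back up by itself. Cap, hinge and rim go down with it, so pressing must go on past the resting height until the latch snaps.
- socket_short: Fixed steel socket holding the shortest, widest vial (clear, outer radius 17 mm, rim at z = 0.080; cannot be lifted out or turned). Origin: on the vial's axis, on the table (z = 0). Its -x axis points, level, from the vial's axis to the thumb tab of the shut cap; the hinge is on the +x side.
- tab_short (a point): Point on the thumb tab of the shortest, widest vial's white flip cap, mid width and mid thickness, 52 mm from the hinge; moves with the cap. The cap is a disc of radius 20 mm, 5 mm thick, lying on the rim when shut; the flat tab, 12 mm wide, 5 mm thick, runs out 22 mm from the disc's edge, ending 61 mm from the hinge.
- hinge_short (a point): Middle of the hinge line of the shortest, widest vial's cap, at rim height, 19 mm from the vial's axis on the socket's +x side; the line is level, along the socket's y axis. Moves only with the vial.
- cap_short (a joint): Cap angle, rad: 0 shut and latched, 1.75 at the open stop (10 degrees past upright). A spring (under 1 N at the tab) opens the cap unless latched: let go above about 0.1 it flies to the stop, below 0.05 it snaps to 0. Popping the latch takes 3 to 6 N up at the tab. Snapping it in takes about 7 N pressed down on the tab 40 mm from the hinge, 5 N at the tab's end, far more over the disc.
- vial_short (a joint): How far that vial is pressed down into its sprung socket, m: 0 at rest, 0.8 N per mm after the first 1.5 N (7 mm at 7 N, 12 mm at 11 N); it comes back up by itself. Cap, hinge and rim go down with it, so pressing must go on past the resting height until the latch snaps.
- spool: Loose steel wire spool standing on end, 54 mm diameter, 36 mm high; bystander. Origin: centre of its underside.
- driver: Loose screwdriver, black handle, 170 mm long, lying on the table; bystander. Its x axis runs along it.
- fitting: Loose brass tube fitting standing upright, 28 mm diameter, 42 mm high; bystander. Origin: centre of its underside.

How it is judged:
On the way, in this order (a step that is already met when the one before it is completed fails the run):
1. the tallest vial's cap is snapped shut, the shortest still shut (value of joint cap_tall below 0.06 rad and value of joint cap_short below 0.3 rad), for 0.2 s.
2. the shortest vial's cap stands wide open (value of joint cap_short above 1.45 rad), for 0.2 s.
At the end, for the whole second after the job is handed in: The tallest and the middle-sized vials' caps are shut within 0.06 rad, the shortest vial's cap stands open at more than 1.45 rad and at rest, and all three vials are back up in their sockets within 2 mm (value of joint each of cap_tall, cap_mid below 0.06 rad and value of joint cap_short above 1.45 rad and value of joint each of vial_tall, vial_mid, vial_short below 0.002 m and velocity of joint cap_short between -0.3 and 0.3 rad/s); the robot touches nothing.
It fails at once if a vial is pressed more than 14 mm down into its sprung socket (about 13 N) (value of joint any of vial_tall, vial_mid, vial_short above 0.014 m).
It fails at once if the cap of the middle-sized vial comes up by more than 0.12 rad (value of joint cap_mid above 0.12 rad).
It fails at once if the shortest vial is opened (over 0.3 rad) while the tallest is still not shut (over 0.3 rad) (value of joint each of cap_short, cap_tall above 0.3 rad).
It fails at once if the spool, screwdriver or fitting is moved more than 20 mm (distance of any of spool, driver, fitting from where it was at the start of the episode above 0.02 m).
It also fails if it takes over 48 s, if anything falls off the work surface, if the arm or the gripper's body presses on something with over 40 N, if the wrist force passes 120 N, or if a joint passes its speed limit or range.

## Working session

There is one attempt and no reset: what is moved stays moved. The work goes in short steps, Python scripts to look and compute and a tool call to move; the robot and the scene stay as the last step left them, time stands still between calls to the robot, and variables do not carry over. Pictures are saved under pics/ and viewed, and the job is handed in when it is done.

Besides the shell and the picture viewer there is one more tool, called after "Request:" as name(argument=value, ...), one argument or row to a line, values as JSON. move_arm: Moves the arm, as the interface text tells. Its arguments: {"type":"object","properties":{"series":{"type":"array","items":{"type":"object","properties":{"x":{"type":"number"},"y":{"type":"number"},"z":{"type":"number"},"rx":{"type":"number"},"ry":{"type":"number"},"rz":{"type":"number"}}}},"jaw":{"type":"number"},"newtons":{"type":"number"}},"required":["series"]}

```bash
ls; mkdir -p pics
python3 - <<'E'
from cell import arm
import cv2
o=arm.observe();print(o)
for n in("scene","top"):
    cv2.imwrite(f"pics/{n}0.png",arm.get_image(n));p=arm.camera_params(n);print(n,p)
cv2.imwrite("pics/wrist0.png",arm.get_image("wrist"));print(arm.camera_params("wrist"))
E
```

```text
pics
{'clock': 0.0, 'joints': array([-1.34760622,  0.4351714 ,  0.02498784,  1.57406823, -0.01161919,
        1.13396906, -0.07509847]), 'dq': array([-2.24504080e-04, -8.11350959e-04, -1.13450872e-03, -6.07328394e-04,
        5.28380722e-04, -8.17034288e-04, -9.90518309e-05]), 'joint_efforts': array([-1.17816533e-03, -6.67853451e+01,  9.84041020e-01, -3.14449561e+01,
       -6.07503718e-02,  4.31913813e-02,  1.84546111e-04]), 'position': array([0.19994203, 0.59167419, 0.24498831]), 'ee_rot': array([-1.3469049 , -0.96508056,  0.96693504]), 'force': array([-0.458393  , -0.23355389, -0.94414925]), 'ft_torque': array([ 0.01545845,  0.05366969, -0.03475766]), 'width': 1.0001404571281043}
scene {'K': array([[434.50698418,   0.        , 319.19208016],
       [  0.        , 434.50698418, 236.23811479],
       [  0.        ,   0.        ,   1.        ]]), 'R': array([[-0.42508511,  0.90507134, -0.01218701],
       [ 0.67715784,  0.30904893, -0.66779189],
       [-0.60063292, -0.29212092, -0.74424825]]), 't': array([ 0.2475829 , -0.35413311,  1.09862672])}
top {'K': array([[464.59519457,   0. 
[... 151 characters left out ...]
3, -0.99973538, -0.01242327],
       [-0.99466748,  0.02051836, -0.10107225],
       [ 0.10130041,  0.01040021, -0.99480152]]), 't': array([0.03885047, 0.61196412, 0.69882472])}
{'K': array([[342.93950538,   0.        , 317.6274614 ],
       [  0.        , 342.93950538, 247.12045763],
       [  0.        ,   0.        ,   1.        ]]), 'tool_from_camera': array([[ 9.99999620e-01,  7.65173563e-04, -4.16963321e-04,
        -2.06933381e-04],
       [ 6.04291749e-04, -2.64176954e-01,  9.64474039e-01,
        -1.39716719e-01],
       [ 6.27837937e-04, -9.64473925e-01, -2.64177316e-01,
         7.20870770e-02],
       [ 0.00000000e+00,  0.00000000e+00,  0.00000000e+00,
         1.00000000e+00]])}
```

View pics/scene0.png

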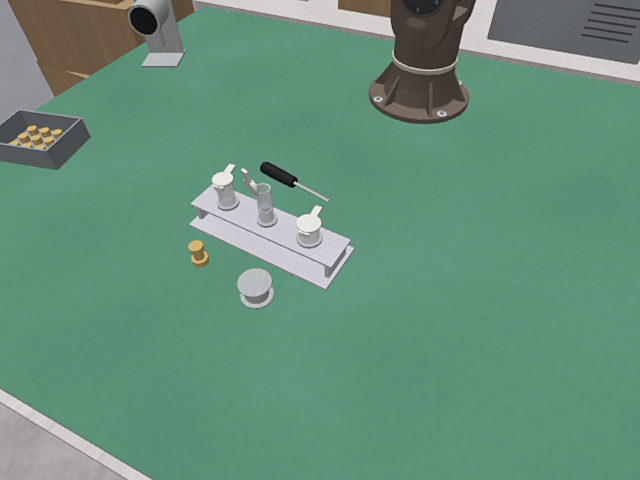

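View pics/top0.png

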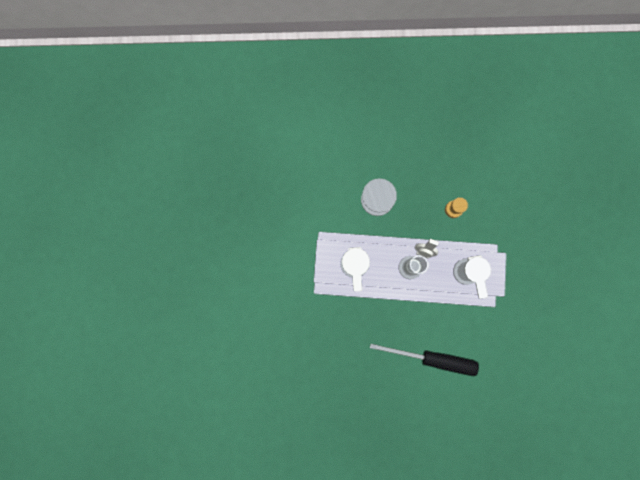

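View pics/wrist0.png

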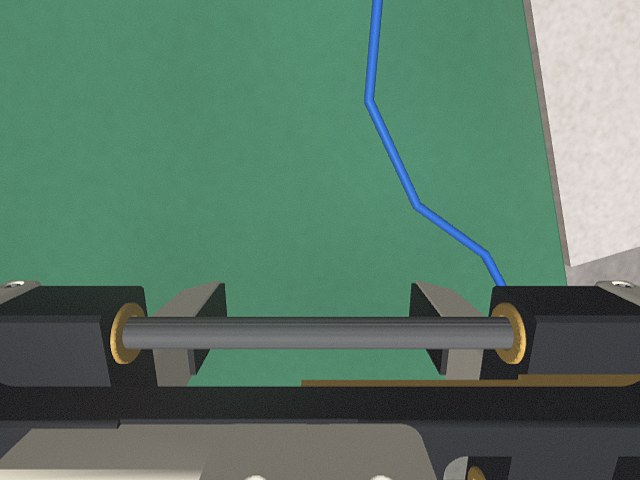

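Run:
```python
from scipy.spatial.transform import Rotation as R
print(R.from_rotvec([-1.3469049 , -0.96508056,  0.96693504]).as_matrix().round(3))
```

```text
[[ 0.32  -0.    -0.947]
 [ 0.947 -0.001  0.32 ]
 [-0.001 -1.    -0.   ]]
```

Run:
```python
import cv2
a=cv2.imread("pics/top0.png")[220:320,300:520];b=cv2.imread("pics/scene0.png")[150:290,170:370]
cv2.imwrite("pics/t1.png",cv2.resize(a,None,fx=3.6,fy=3.6,interpolation=cv2.INTER_CUBIC))
cv2.imwrite("pics/s1.png",cv2.resize(b,None,fx=4,fy=4,interpolation=cv2.INTER_CUBIC))
```

```text
(no output)
```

View pics/t1.png

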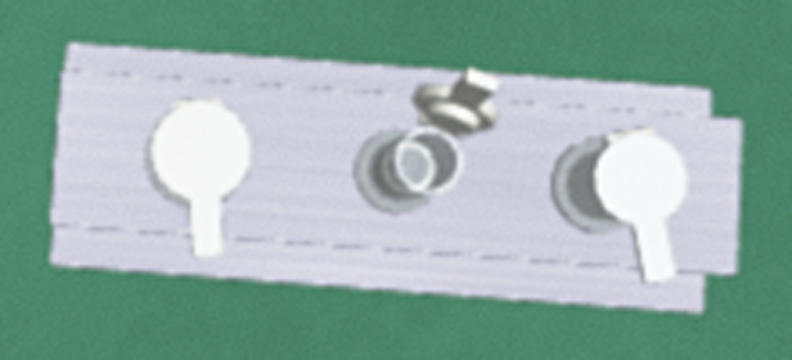

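View pics/s1.png

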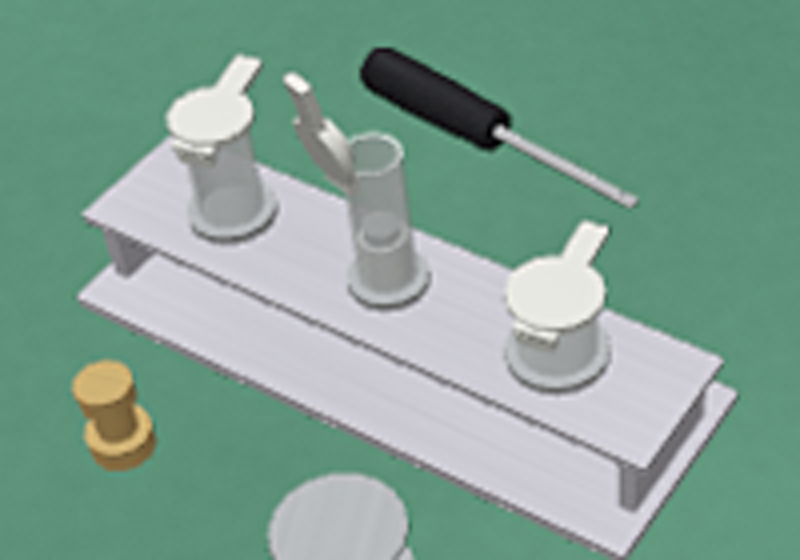

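```bash
cat > h.py <<'E'
import numpy as np, cv2, json
from cell import arm
P={n:arm.camera_params(n) for n in("scene","top")}
def ray(n,u,v):
    p=P[n];d=p["R"].T@np.linalg.inv(p["K"])@[u,v,1];c=-p["R"].T@p["t"];return c,d/np.linalg.norm(d)
def onz(n,uv,z):
    c,d=ray(n,*uv);return c+d*(z-c[2])/d[2]
def tri(a,b):
    c1,d1=ray("scene",*a);c2,d2=ray("top",*b)
    A=np.array([d1,-d2]).T;s=np.linalg.lstsq(A,c2-c1,rcond=None)[0]
    p,q=c1+s[0]*d1,c2+s[1]*d2;return (p+q)/2,np.linalg.norm(p-q)
def proj(n,X):
    p=P[n];q=p["K"]@(p["R"]@np.array(X)+p["t"]);return q[:2]/q[2]
E
python3 - <<'E'
from h import *
t=cv2.imread("pics/top0.png")
T=lambda u,v:(300+u/3.6-.36,220+v/3.6-.36)
S=lambda u,v:(170+u/4-.37,150+v/4-.37)
# masks of white in the top
m=(t.min(2)>235).astype(np.uint8)
n,l,st,ce=cv2.connectedComponentsWithStats(m)
for i in range(1,n):
    if st[i,4]>150 and st[i,1]>200:
        print(st[i],ce[i])
        blob=(l==i).astype(np.uint8)
        d=cv2.distanceTransform(cv2.copyMakeBorder(blob,1,1,1,1,0),cv2.DIST_L2,5);y,x=np.unravel_index(d.argmax(),d.shape);print("disc",x-1,y-1,d.max())
for nm,z,dt,te,ds,ts in(("short",.085,(201,150),(208,254),(556,292),(594,228)),("mid",.105,(640,180),(659,279),(211,115),(247,62))):
    print(nm,onz("top",T(*dt),z),onz("top",T(*te),z),"scene",onz("scene",S(*ds),z),onz("scene",S(*ts),z))
print("tall rim",onz("top",T(429,160),.12),onz("scene",S(376,154),.12))
print("hinge-disc centre",tri(S(322,158),T(455,105)),"tip",tri(S(294,80),T(483,80)))
rk=[T(62,72),T(743,120),T(737,273)]
print([onz("top",r,.046) for r in rk])
for nm,uv,z in(("spool",(379,191),.036),("fit",(460,205),.042),("drv",(478,367),.01),("drvtip",(371,346),.01)):print(nm,onz("top",uv,z))
E
```

```text
[343 248  26  43 663] [355.69230769 265.00301659]
disc 355 261 12.384499
[466 257  25  41 597] [478.4639866  273.15075377]
disc 478 270 11.5907
short [ 0.5848634  -0.01669801  0.085     ] [ 0.54313493 -0.01841878  0.085     ] scene [ 0.58273798 -0.01725389  0.085     ] [ 0.54358653 -0.01902918  0.085     ]
mid [ 0.56836275 -0.18578852  0.105     ] [ 0.53000262 -0.19109951  0.105     ] scene [ 0.56723938 -0.18647843  0.105     ] [ 0.53100802 -0.19190458  0.105     ]
tall rim [ 0.57689041 -0.10147318  0.12      ] [ 0.57370986 -0.10054694  0.12      ]
hinge-disc centre (array([ 0.59656162, -0.1096377 ,  0.13315503]), np.float64(0.00029414035111905774)) tip (array([ 0.60153549, -0.11169287,  0.17471383]), np.float64(0.001352618827881414))
[array([0.62221497, 0.03985784, 0.046     ]), array([ 0.59565668, -0.24923016,  0.046     ]), array([ 0.531099  , -0.24293884,  0.046     ])]
spool [ 0.69860687 -0.05926455  0.036     ]
fit [ 0.67232237 -0.18381726  0.042     ]
drv [ 0.41995977 -0.20853207  0.01      ]
drvtip [ 0.45539468 -0.04174109  0.01      ]
```

Request:
move_arm(
  series=[
    {"x": -4.3, "z": -4.1, "y": -0.2},
    {"x": -4.3, "z": -4.1, "y": -0.2},
    {"x": -4.3, "z": -4.1, "y": -0.2},
    {"x": -4.3, "z": -4.1, "y": -0.2},
    {"x": -4.3, "z": -4.1, "y": -0.2},
    {"x": -4.3, "z": -4.1, "y": -0.2},
    {"x": -4.3, "z": -4.1, "y": -0.2},
    {"x": -4.3, "z": -4.1, "y": -0.2},
    {"x": -4.3, "z": -4.1, "y": -0.2},
    {"x": -4.3, "z": -4.1, "y": -0.2},
    {"x": -4.3, "z": -4.1, "y": -0.2},
    {"x": -4.3, "z": -4.1, "y": -0.2},
  ],
  jaw=0,
  newtons=20,
)

```text
invalid input
```

Request:
move_arm(
  series=[
    {"x": -4.3, "y": -0.2, "z": -4.1, "rx": 0, "ry": 0, "rz": 0},
    {"x": -4.3, "y": -0.2, "z": -4.1, "rx": 0, "ry": 0, "rz": 0},
    {"x": -4.3, "y": -0.2, "z": -4.1, "rx": 0, "ry": 0, "rz": 0},
    {"x": -4.3, "y": -0.2, "z": -4.1, "rx": 0, "ry": 0, "rz": 0},
    {"x": -4.3, "y": -0.2, "z": -4.1, "rx": 0, "ry": 0, "rz": 0},
    {"x": -4.3, "y": -0.2, "z": -4.1, "rx": 0, "ry": 0, "rz": 0},
    {"x": -4.3, "y": -0.2, "z": -4.1, "rx": 0, "ry": 0, "rz": 0},
    {"x": -4.3, "y": -0.2, "z": -4.1, "rx": 0, "ry": 0, "rz": 0},
    {"x": -4.3, "y": -0.2, "z": -4.1, "rx": 0, "ry": 0, "rz": 0},
    {"x": -4.3, "y": -0.2, "z": -4.1, "rx": 0, "ry": 0, "rz": 0},
    {"x": -4.3, "y": -0.2, "z": -4.1, "rx": 0, "ry": 0, "rz": 0},
    {"x": -4.3, "y": -0.2, "z": -4.1, "rx": 0, "ry": 0, "rz": 0},
  ],
  jaw=0,
  newtons=20,
)

```text
clock: 1.65
position: [0.5081, -0.0702, 0.2687]
ee_rot: [-1.342, -0.974, 0.972]
force: [1.8, 0.2, 0.7]
width: 0.001
```

```bash
cat >> h.py <<'E'
from scipy.spatial.transform import Rotation as Ro
def grab(fn):
    o=arm.observe();im=arm.get_image("wrist");cv2.imwrite(fn,im)
    W=np.eye(4);W[:3,:3]=Ro.from_rotvec(o["ee_rot"]).as_matrix();W[:3,3]=o["position"]
    p=arm.camera_params("wrist");E=W@p["tool_from_camera"];np.savez(fn+".npz",E=E,K=p["K"],W=W)
    return o,W,im
def wz(fn,uv,z):
    f=np.load(fn+".npz");E=f["E"];d=E[:3,:3]@np.linalg.inv(f["K"])@[uv[0],uv[1],1];c=E[:3,3];return c+d*(z-c[2])/d[2]
E
python3 - <<'E'
from h import *
o,W,im=grab("pics/w1.png");print(W.round(3))
E
```

```text
[[ 0.311  0.001 -0.95   0.508]
 [ 0.95   0.001  0.311 -0.07 ]
 [ 0.001 -1.    -0.001  0.269]
 [ 0.     0.     0.     1.   ]]
```

View pics/w1.png

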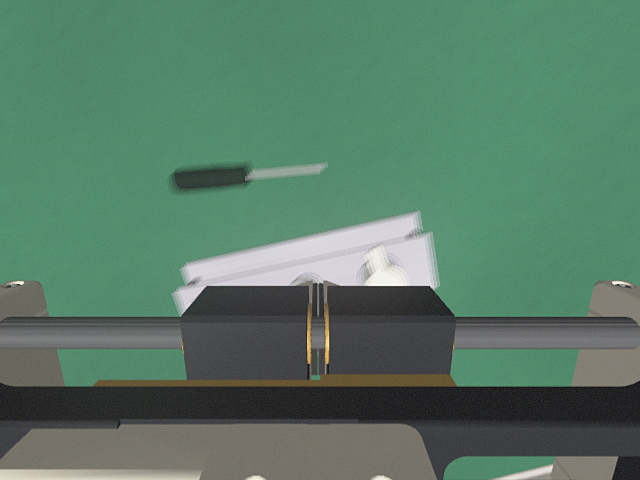

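Request:
move_arm(
  series=[
    {"x": -0.3, "y": 0.2, "z": -4.5, "rx": 0, "ry": 0, "rz": 0},
    {"x": -0.3, "y": 0.2, "z": -4.5, "rx": 0, "ry": 0, "rz": 0},
    {"x": -0.3, "y": 0.2, "z": -4.5, "rx": 0, "ry": 0, "rz": 0},
    {"x": 0, "y": 0, "z": 0, "rx": 0, "ry": 0, "rz": 0},
  ],
)

```text
clock: 2.2
position: [0.6383, -0.135, 0.2623]
ee_rot: [-1.351, -0.964, 0.966]
force: [-0.6, 0.7, 0.2]
width: 0.003
```

Run:
```python
from h import *
o,W,im=grab("pics/w2.png");print(W.round(3))
```

```text
[[ 0.322  0.002 -0.947  0.638]
 [ 0.947 -0.004  0.322 -0.135]
 [-0.004 -1.    -0.003  0.262]
 [ 0.     0.     0.     1.   ]]
```

View pics/w2.png

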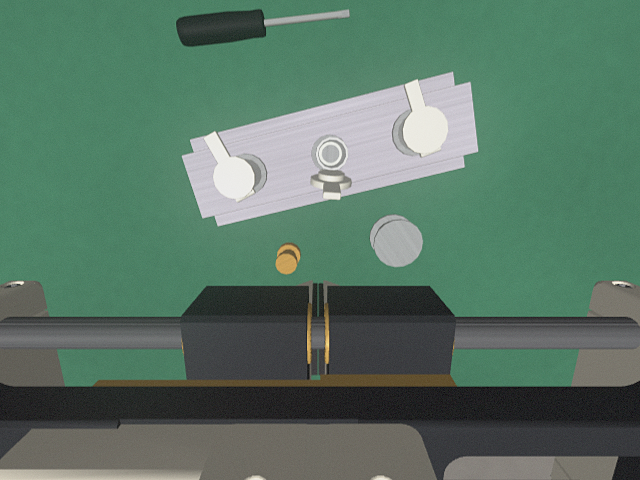

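Run:
```python
from h import *
f="pics/w2.png"
g=lambda uv,z:wz(f,uv,z)
print("rim",g((331,154),.12),"tip",g((332,194),.172),"discL/R",g((311,183),.135),g((352,181),.135))
a,b=g((425,130),.085),g((411,82),.085);print("short",a,b,np.degrees(np.arctan2(*(a-b)[[1,0]])))
a,b=g((234,177),.105),g((210,134),.105);print("mid",a,b,np.degrees(np.arctan2(*(a-b)[[1,0]])))
im=cv2.imread(f)[60:260,220:460];cv2.imwrite("pics/w2z.png",cv2.resize(im,None,fx=3,fy=3,interpolation=cv2.INTER_CUBIC))
```

```text
rim [ 0.57418433 -0.10290442  0.12      ] tip [ 0.59803615 -0.11184823  0.172     ] discL/R [ 0.58943234 -0.12458271  0.135     ] [ 0.59808691 -0.09433928  0.135     ]
short [ 0.58189799 -0.0176967   0.085     ] [ 0.54066003 -0.01957031  0.085     ] 2.601384198564981
mid [ 0.5658529  -0.18647908  0.105     ] [ 0.52727818 -0.19189633  0.105     ] 7.994074178726434
```

View pics/w2z.png

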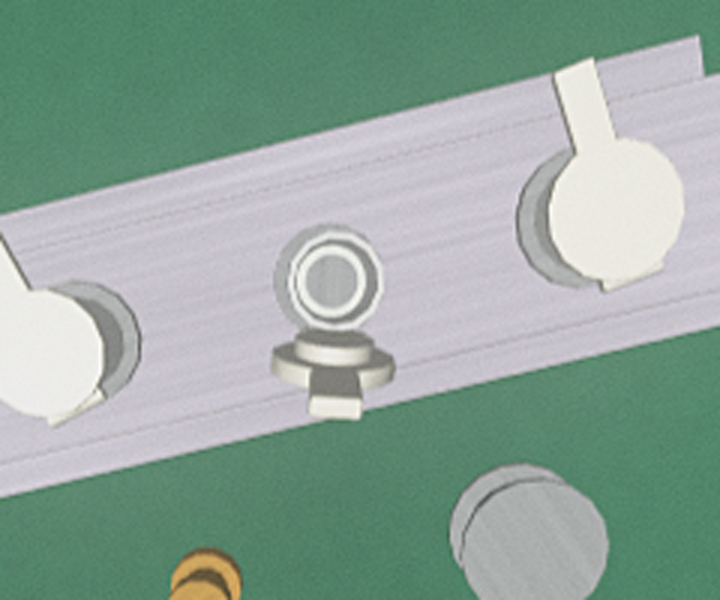

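Request:
move_arm(
  series=[
    {"x": 0.5, "y": 4.2, "z": 0, "rx": 0, "ry": 0, "rz": 0},
    {"x": 0.5, "y": 4.2, "z": 0, "rx": 0, "ry": 0, "rz": 0},
    {"x": 0, "y": 0, "z": 1.6, "rx": 0, "ry": 0, "rz": 0},
    {"x": 0, "y": 0, "z": 0, "rx": 0, "ry": 0, "rz": 0},
  ],
)

```text
clock: 2.75
position: [0.6223, -0.1175, 0.177]
ee_rot: [-1.348, -0.965, 0.966]
force: [1.2, -0.1, -0.0]
width: 0.007
```

```bash
cat >> h.py <<'E'
def tall():
    o=arm.observe();R=Ro.from_rotvec(o["ee_rot"]).as_matrix();u=np.array([.947,-.32]);v=np.array([.32,.947])
    d=o["position"][:2]-[.5892,-.1068]
    print("clock",round(o["clock"],2),"s_edge",(-d@u*1e3+9.5).round(1),"h_tip",((o["position"][2]-.139)*1e3).round(1),"lat",(d@v*1e3).round(1),"F",o["force"].round(1));print(R.round(3))
E
python3 - <<'E'
from h import *
tall();grab("pics/w3.png");cv2.imwrite("pics/s3.png",cv2.resize(arm.get_image("scene")[100:300,120:400],None,fx=2.8,fy=2.8))
E
```

```text
clock 2.75 s_edge -25.2 h_tip 38.0 lat 0.5 F [ 1.2 -0.1 -0. ]
[[ 0.321  0.001 -0.947]
 [ 0.947 -0.002  0.321]
 [-0.002 -1.    -0.001]]
```

View pics/s3.png

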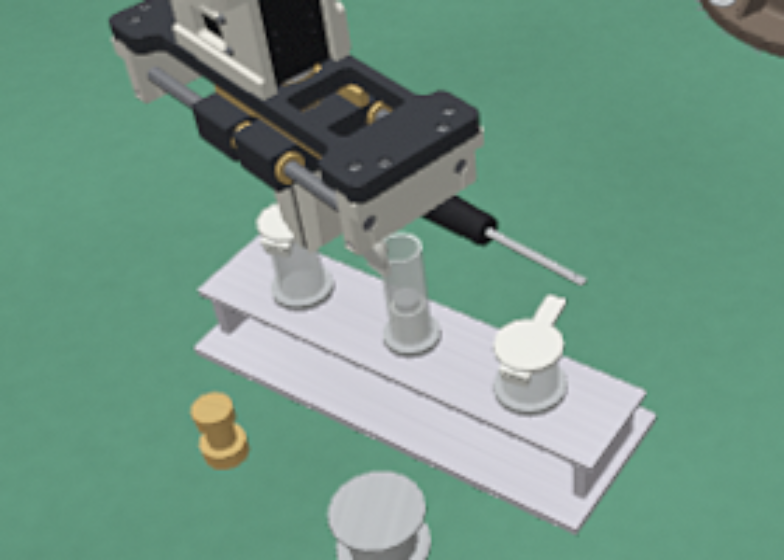

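View pics/w3.png

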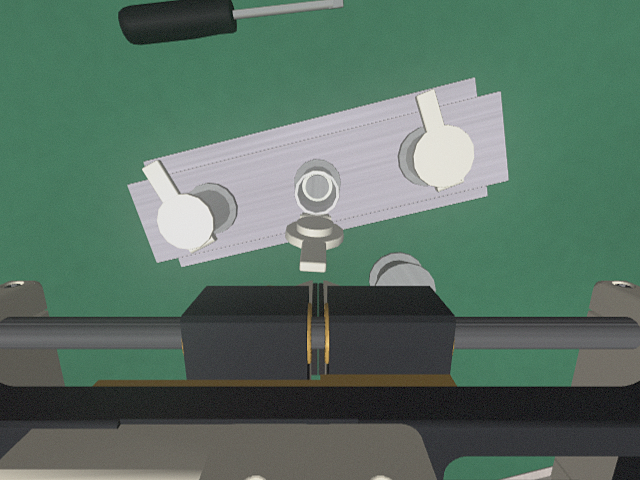

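Request:
move_arm(
  series=[
    {"x": 0, "y": 0, "z": 1.0, "rx": 0, "ry": 0, "rz": 0},
    {"x": 0, "y": 0, "z": 1.0, "rx": 0, "ry": 0, "rz": 0},
    {"x": 0, "y": 0, "z": 1.0, "rx": 0, "ry": 0, "rz": 0},
    {"x": 0, "y": 0, "z": 1.0, "rx": 0, "ry": 0, "rz": 0},
    {"x": 0, "y": 0, "z": 0, "rx": 0, "ry": 0, "rz": 0},
  ],
)

```text
clock: 3.48
position: [0.5841, -0.1044, 0.1789]
ee_rot: [-1.352, -0.969, 0.963]
force: [1.0, 0.6, 0.8]
width: 0.006
```

Run:
```python
from h import *
tall();grab("pics/w4.png")
```

```text
clock 3.48 s_edge 15.1 h_tip 39.9 lat 0.6 F [1.  0.6 0.8]
[[ 0.321  0.006 -0.947]
 [ 0.947 -0.003  0.321]
 [-0.001 -1.    -0.006]]
```

View pics/w4.png

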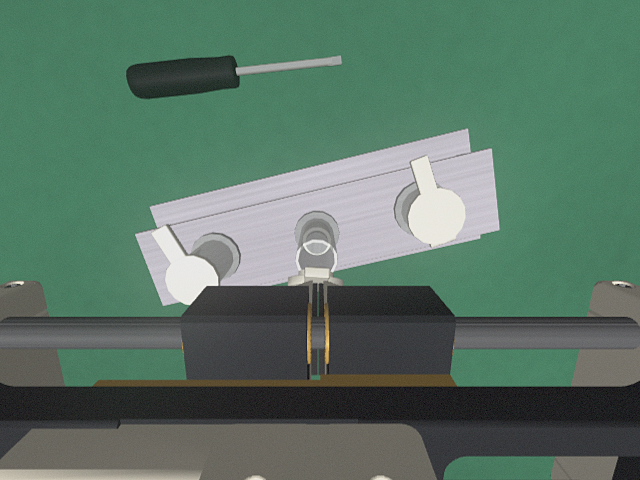

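Request:
move_arm(
  series=[
    {"x": 0, "y": 0.3, "z": 0.9, "rx": 0, "ry": 0, "rz": 0},
    {"x": 0, "y": 0.4, "z": 0.9, "rx": 0, "ry": 0, "rz": 0},
    {"x": 0, "y": 0.8, "z": 0.8, "rx": 0, "ry": 0, "rz": 0},
    {"x": 0, "y": 0.5, "z": 0.3, "rx": 0, "ry": 0, "rz": 0},
    {"x": 0, "y": 0, "z": 0, "rx": 0, "ry": 0, "rz": 0},
  ],
)

```text
clock: 4.15
position: [0.5554, -0.0947, 0.1569]
ee_rot: [-1.352, -0.969, 0.964]
force: [-0.6, -0.3, 0.8]
width: 0.006
```

Run:
```python
from h import *
tall();grab("pics/w5.png");cv2.imwrite("pics/s5.png",cv2.resize(arm.get_image("scene")[100:300,120:400],None,fx=2.8,fy=2.8))
```

```text
clock 4.15 s_edge 45.4 h_tip 17.9 lat 0.6 F [-0.6 -0.3  0.8]
[[ 0.321  0.006 -0.947]
 [ 0.947 -0.003  0.321]
 [-0.001 -1.    -0.007]]
```

View pics/w5.png

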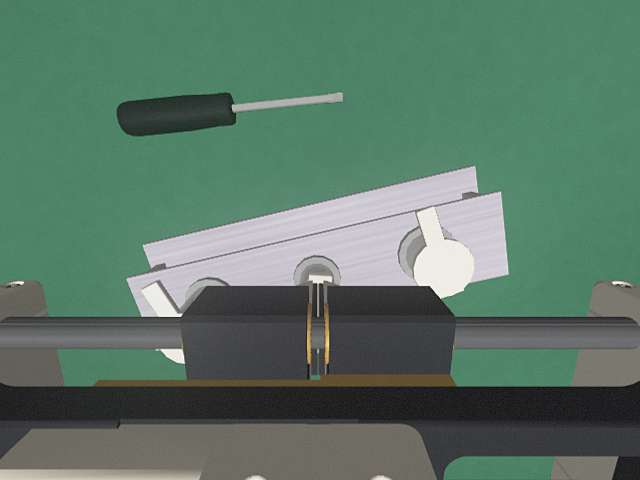

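View pics/s5.png

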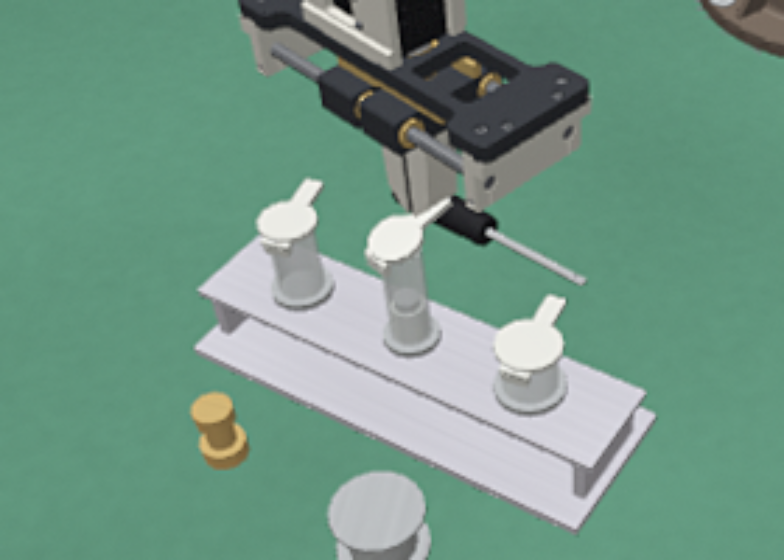

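Request:
move_arm(
  series=[
    {"x": 0, "y": 0.4, "z": 0.15, "rx": 0, "ry": 0, "rz": 0},
    {"x": 0, "y": 0.4, "z": 0.15, "rx": 0, "ry": 0, "rz": 0},
    {"x": 0, "y": 0.3, "z": 0, "rx": 0, "ry": 0, "rz": 0},
    {"x": 0, "y": 0.3, "z": 0, "rx": 0, "ry": 0, "rz": 0},
  ],
)

```text
clock: 4.75
position: [0.5542, -0.0943, 0.1437]
ee_rot: [-1.354, -0.971, 0.962]
force: [-2.9, 0.5, 7.7]
width: 0.005
```

Run:
```python
from h import *
tall()
```

```text
clock 4.75 s_edge 46.7 h_tip 4.7 lat 0.7 F [-2.9  0.5  7.7]
[[ 0.321  0.009 -0.947]
 [ 0.947 -0.003  0.321]
 [-0.    -1.    -0.01 ]]
```

Run:
```python
from h import *
cv2.imwrite("pics/s6.png",cv2.resize(arm.get_image("scene")[150:260,200:330],None,fx=5,fy=5,interpolation=cv2.INTER_CUBIC));tall()
```

```text
clock 4.8 s_edge 46.8 h_tip 4.4 lat 0.7 F [-0.4  0.3  7.3]
[[ 0.321  0.009 -0.947]
 [ 0.947 -0.003  0.321]
 [-0.    -1.    -0.009]]
```

View pics/s6.png

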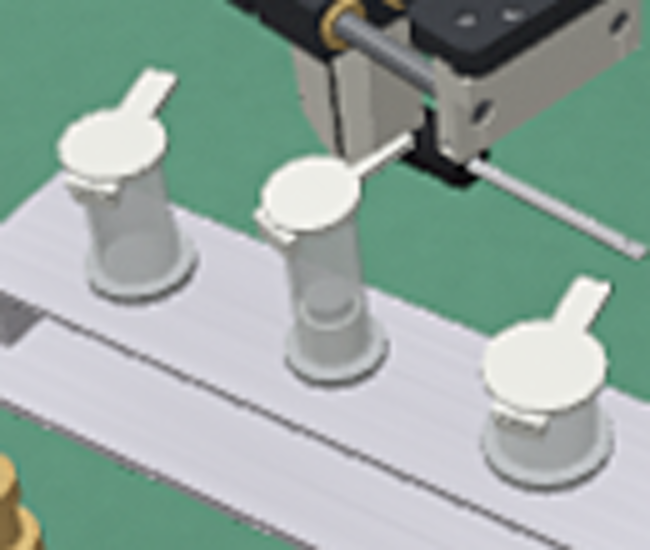

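Request:
move_arm(
  series=[
    {"x": 0, "y": 0.15, "z": 0.1, "rx": 0, "ry": 0, "rz": 0},
  ],
)

```text
clock: 4.92
position: [0.5537, -0.094, 0.1422]
ee_rot: [-1.355, -0.971, 0.961]
force: [1.9, -0.0, 7.5]
width: 0.005
```

Request:
move_arm(
  series=[
    {"x": 0, "y": 0.1, "z": 0.1, "rx": 0, "ry": 0, "rz": 0},
  ],
)

```text
clock: 5.05
position: [0.5533, -0.0939, 0.1415]
ee_rot: [-1.356, -0.972, 0.961]
force: [0.3, -0.3, -0.7]
width: 0.005
```

Request:
move_arm(
  series=[
    {"x": 0, "y": 0, "z": 0, "rx": 0, "ry": 0, "rz": 0},
  ],
)

```text
clock: 5.18
position: [0.5531, -0.0939, 0.1414]
ee_rot: [-1.355, -0.972, 0.961]
force: [-1.2, 0.1, 2.9]
width: 0.006
```

Run:
```python
from h import *
cv2.imwrite("pics/s7.png",cv2.resize(arm.get_image("scene")[150:260,200:330],None,fx=5,fy=5,interpolation=cv2.INTER_CUBIC));tall()
```

```text
clock 5.22 s_edge 47.8 h_tip 2.4 lat 0.7 F [-0.7 -1.   2.6]
[[ 0.321  0.011 -0.947]
 [ 0.947 -0.003  0.321]
 [ 0.    -1.    -0.011]]
```

View pics/s7.png

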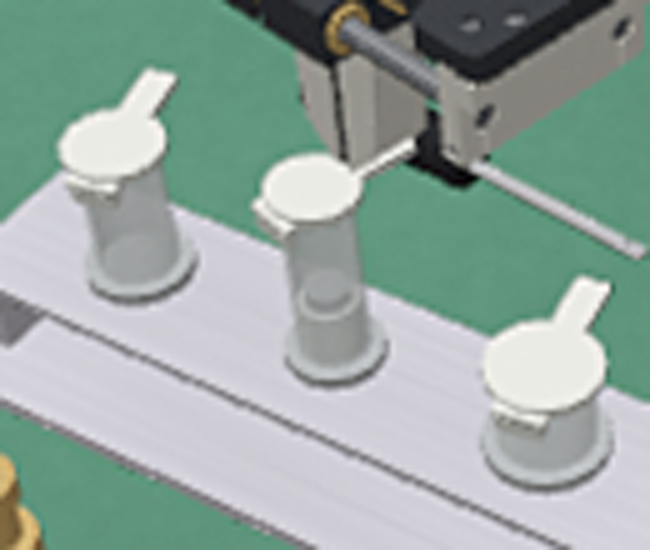

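Request:
move_arm(
  series=[
    {"x": 0, "y": -4, "z": 0, "rx": 0, "ry": 0, "rz": 0},
    {"x": 0, "y": -4, "z": 0, "rx": 0, "ry": 0, "rz": 0},
    {"x": 0, "y": 0, "z": 0, "rx": 0, "ry": -0.185, "rz": 0},
    {"x": 0, "y": 0, "z": 0, "rx": 0, "ry": -0.185, "rz": 0},
    {"x": 3.7, "y": 0, "z": 0, "rx": 0, "ry": 0, "rz": 0},
    {"x": 3.7, "y": 0, "z": 0, "rx": 0, "ry": 0, "rz": 0},
    {"x": 0, "y": 0, "z": 0, "rx": 0, "ry": 0, "rz": 0},
  ],
)

```text
clock: 6.1
position: [0.5452, -0.0181, 0.2203]
ee_rot: [-1.188, -1.249, 1.25]
force: [-0.1, -0.8, 0.5]
width: 0.005
```

Run:
```python
from h import *
o,W,im=grab("pics/w8.png");print(o["clock"],W.round(3))
im=arm.get_image("scene");cv2.imwrite("pics/s8.png",cv2.resize(im[120:290,180:380],None,fx=4,fy=4,interpolation=cv2.INTER_CUBIC))
```

```text
6.1 [[-0.054  0.002 -0.999  0.545]
 [ 0.999 -0.004 -0.054 -0.018]
 [-0.004 -1.    -0.002  0.22 ]
 [ 0.     0.     0.     1.   ]]
```

View pics/s8.png

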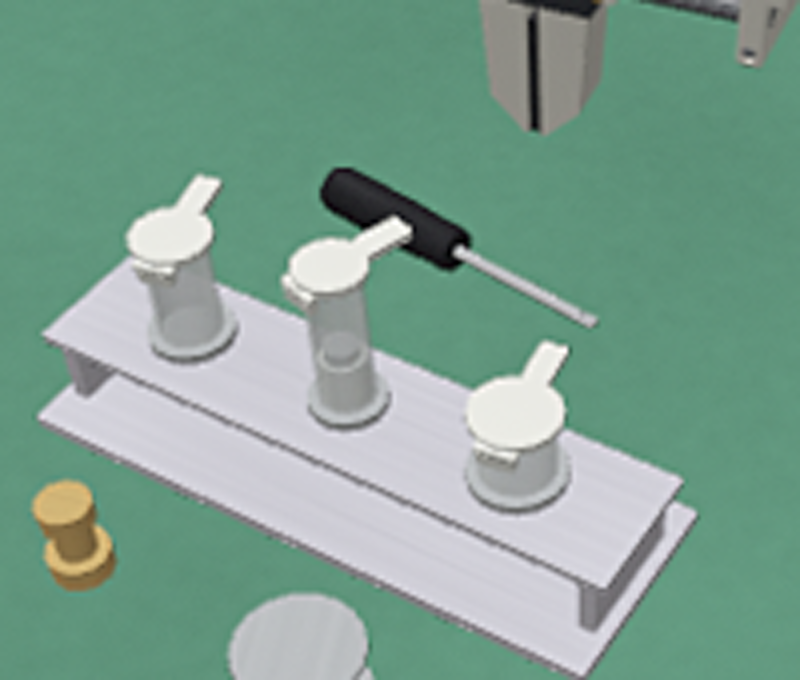

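View pics/w8.png

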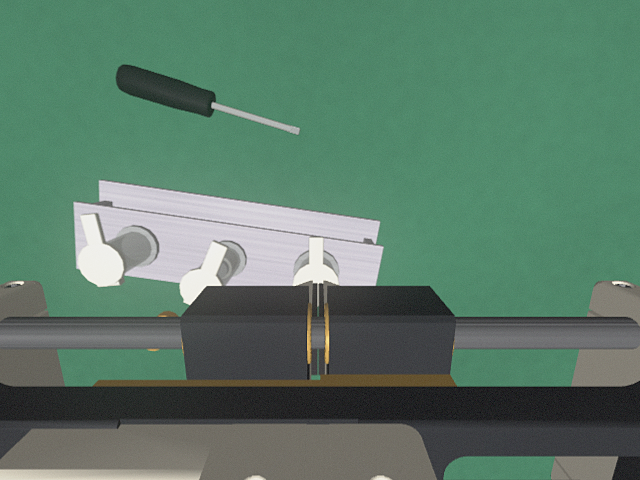

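Run:
```python
from h import *
f="pics/w8.png";im=cv2.imread(f)
W=np.load(f+".npz")["W"]
for r in (242,250,256):
    row=im[r,290:345].min(1);c=290+np.where(row>225)[0];print(r,c.min(),c.max(),len(c))
g=lambda uv:(np.linalg.inv(W)@np.r_[wz(f,uv,.085),1])[:3]*1e3
print("end tool mm",g((316.5,238)).round(1),wz(f,(316.5,238),.085).round(4), "centre at base",g((317,258)).round(1))
```

```text
242 310 321 12
250 310 321 12
256 310 321 12
end tool mm [ -0.8 135.3   4.6] [ 0.5409 -0.0197  0.085 ] centre at base [ -0.4 135.4 -12.7]
```

Request:
move_arm(
  series=[
    {"x": -0.05, "y": 4.0, "z": -0.35, "rx": 0, "ry": 0, "rz": 0},
    {"x": 0, "y": 4.0, "z": 0, "rx": 0, "ry": 0, "rz": 0},
    {"x": 0, "y": 0, "z": 0, "rx": 0, "ry": 0, "rz": 0},
    {"x": 0, "y": 0, "z": 0, "rx": 0, "ry": 0, "rz": 0},
  ],
  jaw=4,
  newtons=20,
)

```text
clock: 6.7
position: [0.5503, -0.0273, 0.1406]
ee_rot: [-1.198, -1.241, 1.245]
force: [0.3, 0.1, 0.4]
width: 0.389
```

Run:
```python
from h import *
o,W,im=grab("pics/w9.png");print(o["clock"],W.round(4))
```

```text
6.7 [[-0.0436  0.0053 -0.999   0.5503]
 [ 0.999  -0.0076 -0.0437 -0.0273]
 [-0.0078 -1.     -0.0049  0.1406]
 [ 0.      0.      0.      1.    ]]
```

View pics/w9.png

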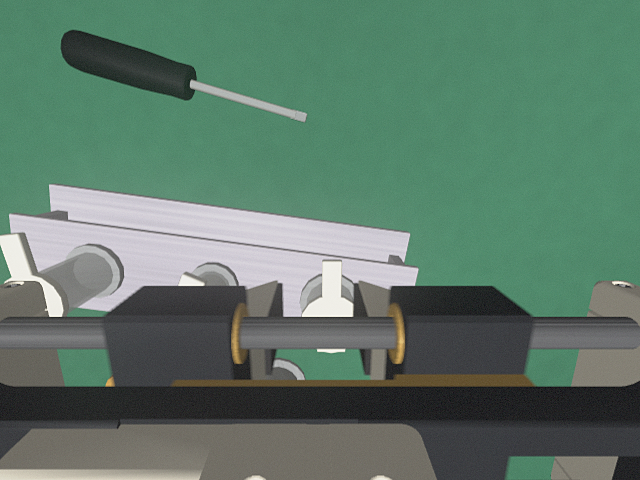

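Run:
```python
from h import *
f="pics/w9.png";im=cv2.imread(f)
W=np.load(f+".npz")["W"];print(arm.observe()["dq"].round(3))
for r in (264,272,280):
    row=im[r,312:352].min(1);c=312+np.where(row>225)[0];print(r,c.min(),c.max(),len(c))
g=lambda uv:(np.linalg.inv(W)@np.r_[wz(f,uv,.085),1])[:3]*1e3
print("end tool mm",g((332,261)).round(1),wz(f,(332,261),.085).round(4),g((332,285)).round(1))
```

```text
[-0.006 -0.009 -0.004  0.001 -0.002 -0.005 -0.   ]
264 323 340 18
272 323 340 18
280 323 340 18
end tool mm [ 8.7 55.4 10.1] [ 0.5401 -0.0195  0.085 ] [ 8.9 55.5 -5.2]
```

Request:
move_arm(
  series=[
    {"x": 0.85, "y": 0, "z": 0.2, "rx": 0, "ry": 0, "rz": 0},
    {"x": 0, "y": 0, "z": 0, "rx": 0, "ry": 0, "rz": 0},
  ],
)

```text
clock: 7.0
position: [0.5488, -0.0183, 0.1427]
ee_rot: [-1.2, -1.244, 1.242]
force: [0.1, -0.7, -0.1]
width: 0.437
```

Run:
```python
from h import *
f="pics/w10.png";o,W,im=grab(f);print(o["clock"],W[:3,3].round(4))
g=lambda uv:(np.linalg.inv(W)@np.r_[wz(f,uv,.085),1])[:3]*1e3
for r in (264,272,280):
    row=im[r,290:352].min(1);c=290+np.where(row>225)[0];print(r,c.min(),c.max(),g((c.mean(),r)).round(1))
```

```text
7.0 [ 0.5488 -0.0183  0.1427]
264 308 324 [-0.9 57.7  7.5]
272 308 324 [-0.9 57.7  2.3]
280 308 324 [-0.9 57.7 -2.9]
```

Centred within 1 mm; descend 5.2 cm and check.

Request:
move_arm(
  series=[
    {"x": -0.1, "y": 2.6, "z": 0, "rx": 0, "ry": 0, "rz": 0},
    {"x": 0, "y": 2.6, "z": 0, "rx": 0, "ry": 0, "rz": 0},
    {"x": 0, "y": 0, "z": 0, "rx": 0, "ry": 0, "rz": 0},
  ],
)

```text
clock: 7.42
position: [0.551, -0.0198, 0.0917]
ee_rot: [-1.203, -1.248, 1.241]
force: [-0.1, -0.1, -0.1]
width: 0.435
```

Run:
```python
from h import *
f="pics/w11.png";o,W,im=grab(f);print(o["clock"],W.round(4))
cv2.imwrite("pics/s11.png",cv2.resize(arm.get_image("scene")[120:290,180:380],None,fx=4,fy=4,interpolation=cv2.INTER_CUBIC))
```

```text
7.425 [[-0.0441  0.013  -0.9989  0.551 ]
 [ 0.999  -0.0067 -0.0442 -0.0198]
 [-0.0072 -0.9999 -0.0126  0.0917]
 [ 0.      0.      0.      1.    ]]
```

View pics/w11.png

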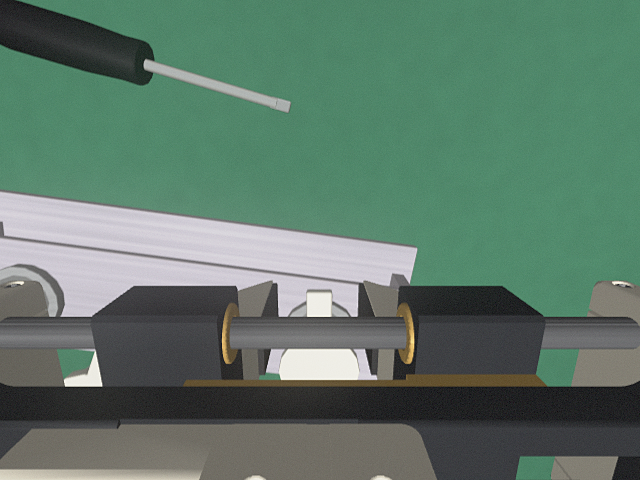

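View pics/s11.png

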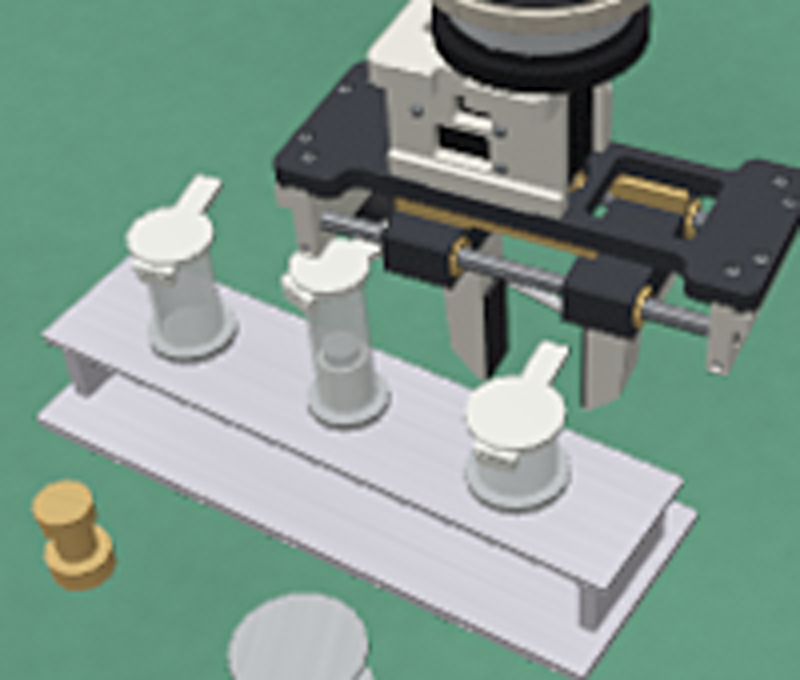

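Request:
move_arm(
  series=[
    {"x": 0, "y": 0, "z": 0.2, "rx": 0, "ry": 0, "rz": 0},
    {"x": 0, "y": 0, "z": 0, "rx": 0, "ry": 0, "rz": 0},
    {"x": 0, "y": 0, "z": 0, "rx": 0, "ry": 0, "rz": 0},
    {"x": 0, "y": 0, "z": 0, "rx": 0, "ry": 0, "rz": 0},
    {"x": 0, "y": 0, "z": 0, "rx": 0, "ry": 0, "rz": 0},
  ],
  jaw=0,
  newtons=20,
)

```text
clock: 8.15
position: [0.5516, -0.0192, 0.096]
ee_rot: [-1.206, -1.254, 1.237]
force: [-0.2, 0.2, -0.6]
width: 0.126
```

Request:
move_arm(
  series=[
    {"x": 0, "y": -0.4, "z": 0, "rx": 0, "ry": 0, "rz": 0},
    {"x": 0, "y": -0.4, "z": 0, "rx": 0, "ry": 0, "rz": 0},
  ],
)

```text
clock: 8.4
position: [0.5519, -0.0192, 0.1041]
ee_rot: [-1.207, -1.254, 1.237]
force: [3.6, 0.1, -3.7]
width: 0.125
```

Request:
move_arm(
  series=[
    {"x": 0, "y": -0.4, "z": -0.1, "rx": 0, "ry": 0, "rz": 0},
    {"x": 0, "y": -0.4, "z": -0.1, "rx": 0, "ry": 0, "rz": 0},
    {"x": 0, "y": 0, "z": 0, "rx": 0, "ry": 0, "rz": 0},
  ],
)

```text
clock: 8.78
position: [0.5543, -0.0191, 0.1132]
ee_rot: [-1.208, -1.255, 1.237]
force: [1.9, 0.5, -3.0]
width: 0.128
```

Run:
```python
from h import *
o=arm.observe();print(o["clock"],o["position"],o["force"],o["width"])
cv2.imwrite("pics/s12.png",cv2.resize(arm.get_image("scene")[120:290,180:380],None,fx=4,fy=4,interpolation=cv2.INTER_CUBIC))
```

```text
8.775 [ 0.55433466 -0.01906937  0.11321559] [ 1.87070115  0.52351117 -2.98194915] 0.128184364217311
```

View pics/s12.png

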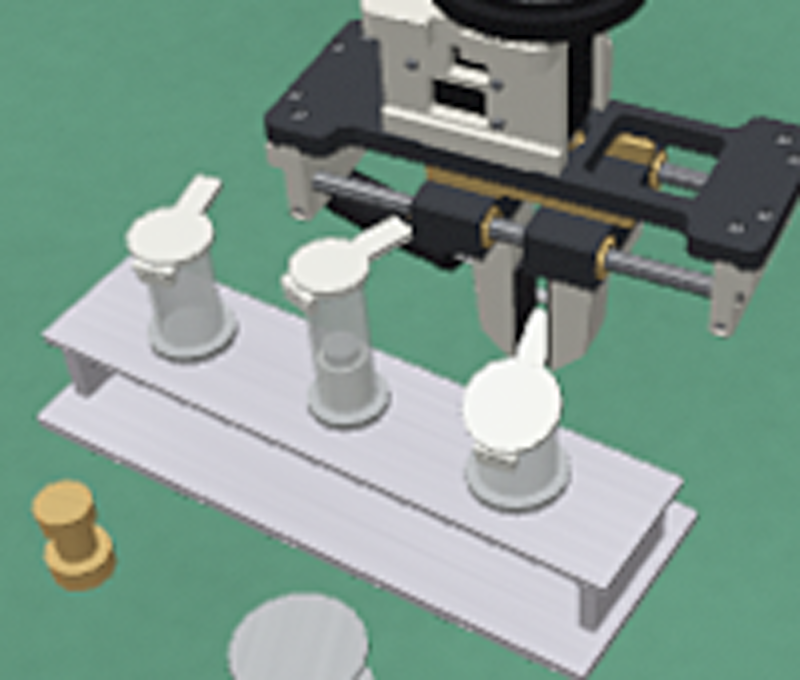

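Request:
move_arm(
  series=[
    {"x": 0, "y": 0, "z": 0, "rx": 0, "ry": 0, "rz": 0},
    {"x": 0, "y": 0, "z": 0, "rx": 0, "ry": 0, "rz": 0},
    {"x": 0, "y": 0, "z": 0, "rx": 0, "ry": 0, "rz": 0},
    {"x": 0, "y": 0, "z": 2, "rx": 0, "ry": 0, "rz": 0},
    {"x": 0, "y": 0, "z": 4, "rx": 0, "ry": 0, "rz": 0},
    {"x": 0, "y": -5, "z": 3, "rx": 0, "ry": 0, "rz": 0},
    {"x": 0, "y": -5, "z": 0, "rx": 0, "ry": 0, "rz": 0},
    {"x": 0, "y": 0, "z": 0, "rx": 0, "ry": 0, "rz": 0},
  ],
  jaw=4,
)

```text
clock: 9.82
position: [0.4581, -0.0237, 0.213]
ee_rot: [-1.207, -1.251, 1.238]
force: [0.2, -1.2, -0.0]
width: 0.435
```

Run:
```python
from h import *
o=arm.observe();print(o["clock"],o["position"],o["force"],o["width"])
cv2.imwrite("pics/s13.png",cv2.resize(arm.get_image("scene")[120:290,180:380],None,fx=4,fy=4,interpolation=cv2.INTER_CUBIC))
cv2.imwrite("pics/t13.png",arm.get_image("top"))
```

```text
9.825 [ 0.45813746 -0.02370617  0.21295082] [ 0.17766695 -1.23274708 -0.02049219] 0.43481372734842855
```

View pics/s13.png

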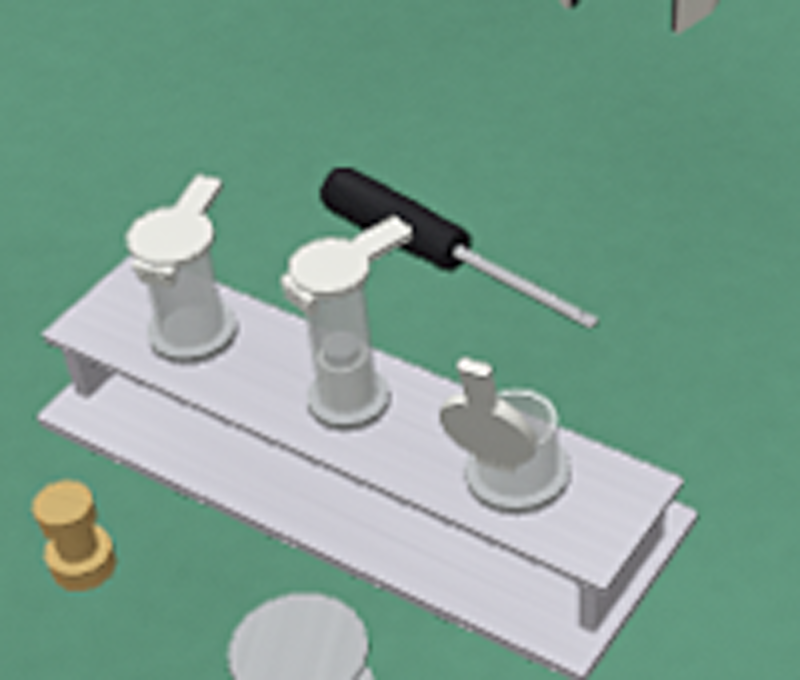

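View pics/t13.png

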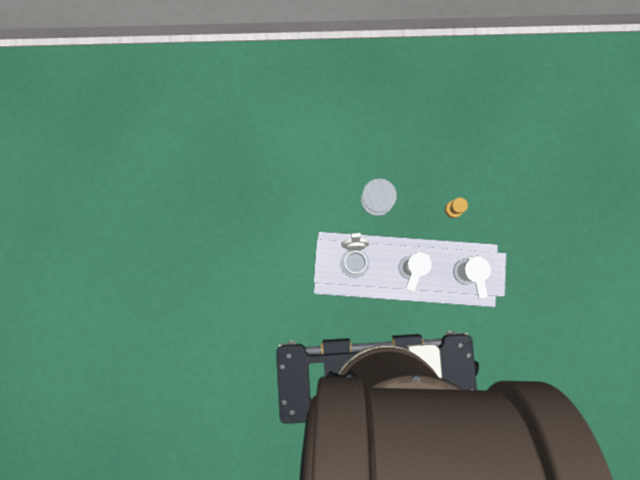

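Run:
```python
from h import *
print(tri((180+475/4-.37,120+368/4-.37),(356,237)))
print(arm.sign_off())
```

```text
(array([ 0.61408979, -0.01598481,  0.13847589]), np.float64(0.0012620411237768351))
the job is handed in; nothing more can be done
None
```

I shut the tallest vial's cap and then opened the shortest vial's cap. I handed the job in at about 10 s of the 48 s allowed; no verdict is given.

- **Tallest vial:** I folded the cap over with the closed fingertips and pressed on the tab. The highest force I read was about 7.7 N, which would be roughly 8 mm of vial travel. The force then fell as the latch snapped. After I let go, the scene picture showed the cap lying flat with the vial back up.
- **Shortest vial:** I gripped the tab by its sides, lifted it until the latch popped at about 4 N, and let go so the spring opened it. The open tab tip measured (0.614, -0.016, 0.138). That is about 12 mm past the hinge at nearly full height, which fits the open stop at about 100 degrees.
- **Everything else:** The last scene and top pictures show the middle vial shut and the arm clear of everything. The spool, screwdriver and fitting look where they were, judged by eye. I did not measure the vial heights at the end.

One thing went off on the way: the tool had drifted about 9 mm sideways while coming down to the shortest vial. I caught this in the wrist picture and corrected it before gripping.

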